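# Thread the ballast weights onto the ring-lamp stand

## Robot

A 6-joint arm with a two-finger parallel gripper is mounted at the origin on the work surface. World frame = base frame: x ahead of the robot, y to its left, z up, the work surface at z = 0. Lengths are in m, angles in rad, forces in N, time in s.
With the tool pointing down it reaches from about 0.275 to 0.975 m from the base axis. Payload 8.4 kg.
Tool frame: the origin (TCP) lies on the centre line of the jaws, within the pads' length; the fingertips stand 14 mm ahead of it and the grasp point (between the pads) lies 5 mm behind it; z points along the fingers, y is the line along which they close (so a half turn about z gives the same grasp; the last joint's range is limited). The gripper opens to 92 mm and grips with 3 to 60 N. Pads are 20 mm wide; open, the fingers measure 128 mm over their backs; the gripper's body (75 mm by 189 mm) begins 69 mm behind the grasp point.
Start: joints at [-1.167, 0.353, 1.633, -0, 1.155, -0.002], TCP at [0.247, -0.574, 0.19] pointing down, gripper open.
Joint ranges: [-2.63, 2.63], [-0.92, 2.1], [0.06, 2.66], [-1.3, 4.44], [0, 2.69], [-3.02, 3.02]. Speed limits (rad/s): [2.22, 2.22, 2.79, 3.14, 3.14, 3.14].

## Interface

Orientations are given as a unit quaternion [w, x, y, z].
In Python, from plant import goto, move_straight, movej, move_gripper, wait, inverse_kinematics, observe, capture, calibration, PlanningError, hand_in gives the robot as it stands. Calls block until the motion is done:
- goto(position, orientation): joint-space move of the TCP to a pose.
- move_straight(position, vel=0.15, frame=None, threshold=None): straight line of the TCP; frame=None keeps the orientation; vel is the mean speed in m/s. With threshold (N) it stops when the force on the tool has changed by that much, and returns True; else False.
- movej(angles): joint-space move.
- move_gripper(opening, newtons=None): finger opening in m; newtons is the grip in N (None keeps the last); returns when the fingers have stopped.
- wait(seconds).
- inverse_kinematics(position, orientation): joint angles nearest the present ones, or None.
- observe(): the state.
- capture(name): name is "scene" or "top" or "wrist"; returns the picture (384x512x3 uint8, red, green, blue); there is no depth.
- calibration(name): a dict with "fx", "fy", "cx", "cy" (pixels), "R" (3x3) and "t" (3): a world point X has camera coordinates R X + t. Camera axes: x right, y down, z forward; pixel columns grow to the right and rows downward; lengths in m; the calibration is good to about 2 mm. The wrist camera is an equidistant fisheye: a pixel r from the principal point sees the ray r / f radians off the axis. A picture is of the moment at which its call begins: read the wrist's pose just before it. calibration takes no time and is no camera call; for the wrist camera it gives the pose at the moment of the call.
A pose or a line that the arm cannot do raises PlanningError and nothing moves.
- hand_in(): hands the job in; it is judged then, once.
The state is a dict: "time": time; "joints": joint angles; "joint_vel": joint speeds; "effort": joint torques, N m; "tcp_pos": TCP position; "tcp_rot": TCP orientation; "wrist_force": force on the tool from outside, world axes, zero at the start; "torque": the same for the moment, N m; "opening": finger opening in m; "grasp_force": force on a finger pad.
Only numpy, scipy, OpenCV 4.12 (cv2) and the standard library are available. Lean on these libraries where they do the work, as an engineer would, in place of code of your own. Each camera call takes 0.05 s, during which the arm holds its last target. There are 200 camera calls.

## Task

Build the ring lamp's stand up again: thread the three split steel weights down the base's post one after another, the widest first, then the medium one, then the narrow one. Turn each until its slot finds the key on the post, so that all three sit fully home, flat on one another, and let go of them. Leave everything else on the desk where it stands.

Things in the scene. Friction and masses are not known exactly. Their poses are not given: they have to be found in the camera images.
- wide_mid (a point): The widest steel weight: a flat split ring, outer diameter 56 mm, bore 25 mm, 16 mm high, with one straight slot 11 mm wide from the bore out through the rim; about 240 g, flat on the desk. This point is its centre, half-way up; x points out through the slot, z up. Grip it across, about square to the slot.
- medium_mid (a point): The medium steel weight: a flat split ring, outer diameter 46 mm, bore 25 mm, 16 mm high, with one straight slot 11 mm wide from the bore out through the rim; about 150 g, flat on the desk. This point is its centre, half-way up; x points out through the slot, z up. Grip it across, about square to the slot.
- narrow_mid (a point): The narrowest steel weight: a flat split ring, outer diameter 36 mm, bore 25 mm, 16 mm high, with one straight slot 11 mm wide from the bore out through the rim; about 75 g, flat on the desk. This point is its centre, half-way up; x points out through the slot, z up. Grip it across, about square to the slot.
- base: Lamp stand's base, fixed to the desk: dark steel disc 110 mm across, 8 mm thick. Origin: centre of its underside, at desk height; z up, x points out through a cable lug on its rim (26 mm wide, 8 mm high, 79 mm out; its thin rubber boot is 12 mm high, 88 mm out). A steel post stands upright on its centre. Home, the weights' undersides lie 8, 24 and 40 mm above the desk.
- post_foot (a point): Foot of the post: on its axis, at the disc's top face, 8 mm above the desk.
- post_tip (a point): Top of the post, on its axis, 66 mm above the desk. The post is 22 mm in diameter, straight up to 54 mm above the desk, then a nose tapering to 14 mm at the top.
- key_level (a point): Point on the post's axis at the height of the key's top, 50 mm above the desk. The key, a straight rib 5 mm wide, stands 5 mm out of one side of the post (to 16 mm from the axis) from the disc up to here. It points roughly to the lug, up to 0.7 rad to either side: its angle is not reported. A weight not facing it stops here until turned; within about 0.15 rad it goes down.
- jar_lid: Bystander: black jar lid, 30 mm across, 9 mm high, near the weights; origin at the centre of its underside.
- eraser: Bystander: white eraser, 50 x 22 x 12 mm; origin at the centre of its underside.
- tape: Bystander: roll of paper tape, 80 mm outside, 60 mm inside, 24 mm high; origin at the centre of its underside.
- paintbrush: Bystander: paintbrush about 180 mm long lying on the desk between the robot and the stand; origin about its middle, x along it.
- tin: Bystander: metal tin, 84 mm across, 100 mm high, beyond the stand; origin at the centre of its underside.
- paint_bottle: Bystander: paint bottle, 52 mm across, 140 mm high, beyond the stand; origin at the centre of its underside.
- jar: Bystander: glass jar, 64 mm across, 80 mm high, beyond the stand; origin at the centre of its underside.
There are look-alikes about, which are no part of the job. What is shaped like the part that bears medium_mid but purple or yellow is not meant.

How it is judged:
By the outcome, as a careful person would: the job done as asked, in the order asked, and still so for the second after the job is handed in, with the robot touching nothing.
It also fails if it takes over 72 s, if anything falls off the work surface, if the arm or the gripper's body presses on something with over 40 N, if the wrist force passes 120 N, or if a joint passes its speed limit or range.

## Working session

There is one attempt and no reset: what is moved stays moved. The work goes in short steps, each a Python script; the robot and the scene stay as the last script left them, time stands still between calls to the robot, and variables do not carry over. Pictures are saved under pics/ and viewed, at most 10 in all, crops included, and the job is handed in when it is done.

```bash
mkdir -p pics; ls; python3 - <<'E'
from plant import *
import cv2,numpy as np
for n in ("scene","top"):
    im=capture(n); cv2.imwrite(f"pics/{n}0.png",cv2.resize(im[:,:,::-1],(800,600),interpolation=cv2.INTER_CUBIC)); np.save(f"pics/{n}0.npy",im)
    c=calibration(n); print(n,{k:np.round(np.array(v),4).tolist() for k,v in c.items()})
c=calibration("wrist");print({k:np.round(np.array(v),4).tolist() for k,v in c.items()})
o=observe();print(o)
E
```

```text
pics
scene {'fx': 347.9801, 'fy': 347.9801, 'cx': 253.2211, 'cy': 188.7454, 'R': [[-0.2521, 0.9676, 0.0106], [0.8152, 0.2183, -0.5364], [-0.5214, -0.1266, -0.8439]], 't': [0.1427, -0.4303, 1.121]}
top {'fx': 350.7428, 'fy': 350.7428, 'cx': 257.4532, 'cy': 195.8282, 'R': [[0.0237, -0.9997, 0.0066], [-0.9876, -0.0245, -0.1552], [0.1553, -0.0028, -0.9879]], 't': [-0.0134, 0.5736, 0.7961]}
{'fx': 297.3186, 'fy': 297.3186, 'cx': 257.2777, 'cy': 188.2927, 'R': [[0.396, -0.9182, -0.0025], [-0.8771, -0.379, 0.2951], [-0.2719, -0.1147, -0.9555]], 't': [-0.6242, -0.0349, 0.3941]}
{'time': 0.1, 'joints': array([-1.16742347e+00,  3.53598084e-01,  1.63403922e+00,  2.17044134e-06,
        1.15519353e+00, -2.39703203e-03]), 'joint_vel': array([ 0.00142313, -0.00080131, -0.0023921 , -0.00152401,  0.00098843,
        0.00093654]), 'effort': array([-1.40255586e-03, -5.94906521e+01, -3.34930086e+01,  6.97546522e-02,
        1.83913432e-02, -5.05213791e-05]), 'tcp_pos': array([ 0.2465239 , -0.57382078,  0.18983558]), 'tcp_rot': array([-6.06888659e-04,  9.79489251e-01,  2.01495470e-01, -1.22317873e-04]), 'wrist_force': array([ 0.3043011 , -0.02757722, -0.2536347 ]), 'torque': array([-0.02872088, -0.02359486, -0.00780347]), 'grasp_force': 0.0, 'opening': 0.09188941317220484}
```

View pics/top0.png

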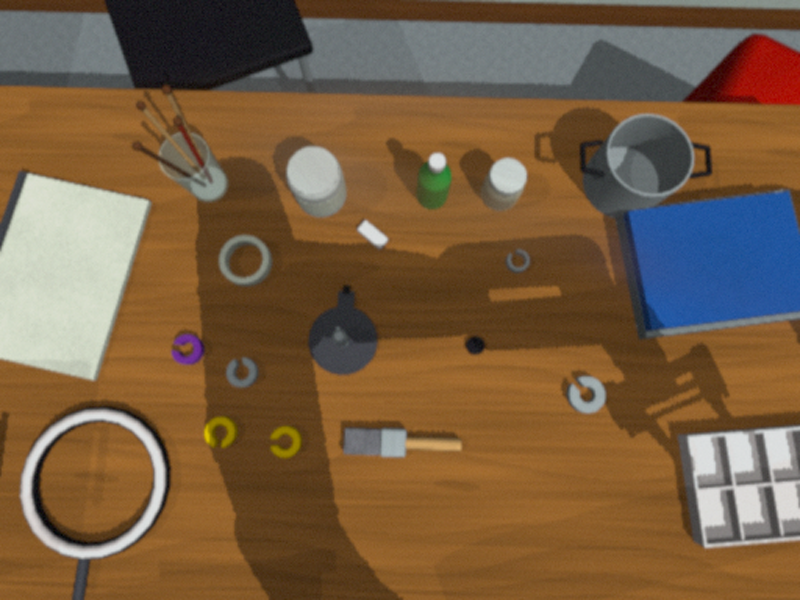

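View pics/scene0.png

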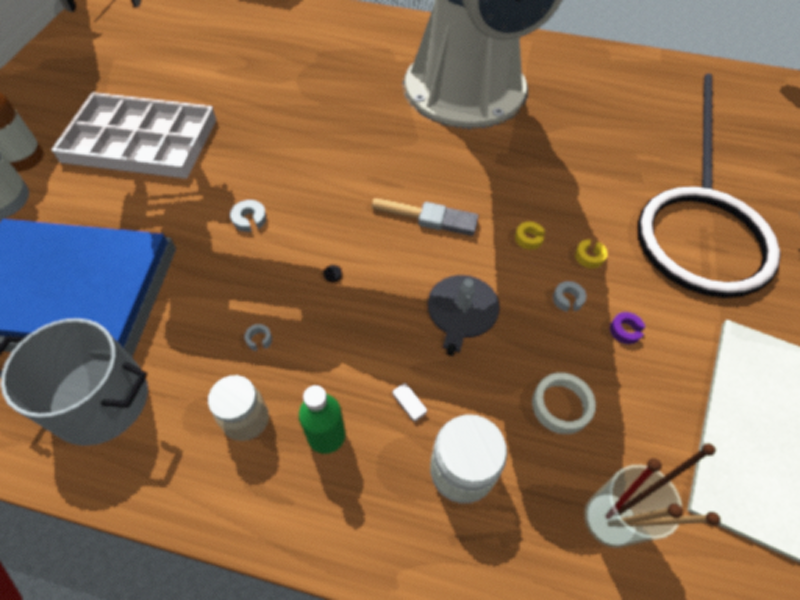

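Top view (800×600) candidates: bright wide ring at (587,394); grey medium at (241,372), with look-alikes purple (187,349) and yellow (220,432), (285,442); small narrow grey ring at (518,260). The black lid is at (475,345). The base is at (343,340), with its lug up at (347,295). By the description I choose the grey (non-purple, non-yellow) rings, and will check each from close up.

```bash
cat > h.py <<'E'
from plant import *
import cv2,numpy as np
from scipy.spatial.transform import Rotation as Ro
def cam(n):
    return {k:np.array(v) for k,v in calibration(n).items()}
def proj(c,P,fish):
    p=P@c['R'].T+c['t']
    if fish:
        r=np.hypot(p[...,0],p[...,1]);th=np.arctan2(r,p[...,2]);s=th/np.maximum(r,1e-9)
    else: s=1/p[...,2]
    return np.stack([c['fx']*p[...,0]*s+c['cx'],c['fy']*p[...,1]*s+c['cy']],-1)
def cast(c,uv,z):
    d=np.array([(uv[0]-c['cx'])/c['fx'],(uv[1]-c['cy'])/c['fy'],1.])@c['R']
    o=-c['R'].T@c['t']
    return o+d*(z-o[2])/d[2]
def ortho(n,im,c,x,y,z,half,res=0.0005):
    """top-down view of plane z: row down = -x, col right = -y"""
    N=int(2*half/res);g=(np.arange(N)-N/2+.5)*res
    X,Y=np.meshgrid(x-g,y-g,indexing='ij')
    m=proj(c,np.stack([X,Y,np.full_like(X,z)],-1),n=="wrist").astype(np.float32)
    return cv2.remap(im,m[...,0],m[...,1],cv2.INTER_LINEAR)
def px2w(u,v,x,y,half,res=0.0005):
    N=int(2*half/res); return x-(v-N/2+.5)*res, y-(u-N/2+.5)*res
def q(yaw):
    """tool down, tool y axis (closing) at world angle yaw (mod pi)"""
    # x axis at yaw+90deg when flipped: z down, y at yaw, x=y cross z
    yv=np.array([np.cos(yaw),np.sin(yaw),0]);zv=np.array([0,0,-1.]);xv=np.cross(yv,zv)
    w=Ro.from_matrix(np.stack([xv,yv,zv],1)).as_quat(); return [w[3],w[0],w[1],w[2]]
def toolyaw():
    w=observe()['tcp_rot'];m=Ro.from_quat([w[1],w[2],w[3],w[0]]).as_matrix();return np.arctan2(m[1,1],m[0,1])
def bestyaw(p,yaw):
    out=[]
    for k in (-2,-1,0,1,2):
        j=inverse_kinematics(p,q(yaw+k*np.pi))
        if j is not None: out.append((abs(j[5]),yaw+k*np.pi,np.round(j,2)))
    return min(out,key=lambda a:a[0]) if out else None
E
python3 - <<'E'
from h import *
t=cam("top");s=cam("scene")
def b(n,pt,ps,z):
    print(n,cast(t,np.array(pt)*.64,z)[:2].round(3),cast(s,np.array(ps)*.64,z)[:2].round(3))
b("wide",(587,394),(248,214),.016)
b("med",(241,372),(570,295),.016)
b("nar",(518,260),(258,335),.016)
b("base",(343,340),(463,305),.008)
b("boot",(347,290),(452,348),.010)
b("tip",(340,333),(468,285),.066)
b("lid",(475,345),(333,273),.009)
c=cam("wrist");o=observe();w=o['tcp_rot'];m=Ro.from_quat([w[1],w[2],w[3],w[0]]).as_matrix()
print("cam in tool",m.T@(-c['R'].T@c['t']-o['tcp_pos']),"axis",m.T@c['R'][2],toolyaw())
for n,p in dict(w=(.19,-.4,.2),m=(.3,.2,.2),b=(.35,0,.2)).items():
    print(n,bestyaw(p,toolyaw()))
E
```

```text
wide [ 0.447 -0.289] [ 0.449 -0.286]
med [0.468 0.249] [0.472 0.25 ]
nar [ 0.658 -0.184] [ 0.658 -0.182]
base [0.523 0.093] [0.526 0.096]
boot [0.603 0.09 ] [0.603 0.094]
tip [0.528 0.092] [0.528 0.096]
lid [ 0.52  -0.116] [ 0.522 -0.113]
cam in tool [ 0.08383546  0.00023136 -0.19540741] axis [-2.95086196e-01 -7.78262224e-04  9.55470319e-01] -1.1650273105155522
w (np.float64(0.034292023021550655), np.float64(-7.448212617695138), array([-1.13,  0.05,  1.99, -0.  ,  1.1 ,  0.03]))
m (np.float64(1.3927230029991813), np.float64(-4.306619964105345), array([ 0.58, -0.09,  2.14, -0.  ,  1.1 , -1.39]))
b (np.float64(1.1607415831101955), np.float64(-7.448212617695138), array([-0.  , -0.11,  2.15, -0.  ,  1.1 ,  1.16]))
```

```bash
cat >> h.py <<'E'
def look(name,x,y,z,half,file=None):
    c=cam("wrist");im=capture("wrist");
    o=ortho("wrist",im,c,x,y,z,half)
    np.save(f"pics/{name}.npy",im)
    return im,c,o
E
python3 - <<'E'
from h import *
outs=[]
b=bestyaw((.50,.094,.2),-np.pi/2)
print(observe()['time'])
# camera sits on tool +x side: place TCP so ring is near view
p=(.447,-.287,.16); y=bestyaw(p,-np.pi/2)[1]; print(y,y%(2*np.pi))
goto(p,q(y)); im,c,o=look("w1",.448,-.287,.016,.05); outs.append(o); print(observe()['time'])
p=(.50,.094,.2); y=-np.pi/2; goto(p,q(y)); im2,c,o=look("b1",.5255,.094,.050,.05); outs.append(o); outs.append(ortho("wrist",im2,c,.5255,.094,.008,.1)[::2,::2])
print(observe()['time'],observe()['joints'].round(2))
v=np.hstack([cv2.resize(a,(400,400),interpolation=cv2.INTER_CUBIC) for a in outs[:2]])
cv2.imwrite("pics/o1.png",v[:,:,::-1]); cv2.imwrite("pics/b1.png",im2[:,:,::-1])
E
```

```text
0.1
-7.853981633974483 4.71238898038469
1.475
2.9667 [ 0.18  0.16  1.87 -0.    1.11  1.75]
```

View pics/o1.png

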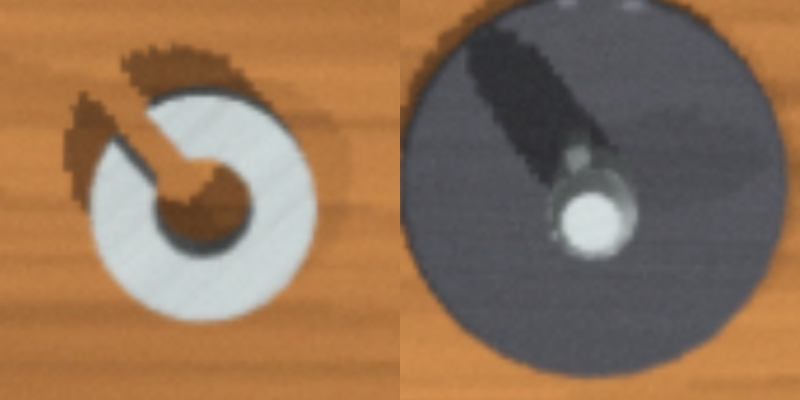

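View pics/b1.png

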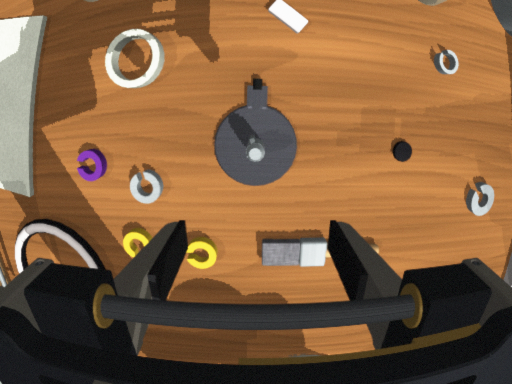

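Left ortho: the wide ring is at (203,207) in the crop, its slot up-left at (140,120), silvery and clearly 56 mm across. Right ortho: the post tip is at (591,224) and the key's top is the small blob at (577,157), so the key points a little left of +x. The wrist picture shows the grey medium at (146,187), purple at (91,165), yellow at (136,243) and (201,255), narrow at (448,62) and wide at (481,200).

```bash
cat >> h.py <<'E'
def ring(o,x,y,half,R,dbg=None):
    """centre and slot angle from an ortho picture of the ring's top face; R outer radius"""
    hsv=cv2.cvtColor(o,cv2.COLOR_RGB2HSV)
    m=((hsv[...,1]<70)&(hsv[...,2]>90)).astype(np.uint8)
    n,l,st,ce=cv2.connectedComponentsWithStats(m)
    i=1+np.argmax(st[1:,4]); m=(l==i).astype(np.uint8)
    pts=cv2.findContours(m,cv2.RETR_EXTERNAL,cv2.CHAIN_APPROX_NONE)[0]
    pts=max(pts,key=len)
    (cu,cv_),r=cv2.minEnclosingCircle(pts)
    cx,cy=px2w(cu,cv_,x,y,half)
    # slot: missing pixels in annulus between bore and rim
    V,U=np.mgrid[:m.shape[0],:m.shape[1]];d=np.hypot(U-cu,V-cv_)*.0005
    a=(d>.0135)&(d<R-.0015)&(m==0)
    ang=np.arctan2(-(U[a]-cu),-(V[a]-cv_))
    th=np.angle(np.exp(1j*ang).mean())
    return cx,cy,th,r*.0005,abs(np.exp(1j*ang).mean()),ce[i],st[i,4]*.25e-6
E
python3 - <<'E'
from h import *
# redo from saved pictures, with the recorded camera for b1 (arm still there)
c=cam("wrist");im=np.load("pics/b1.npy")
o=ortho("wrist",im,c,.5255,.094,.066,.03);g=cv2.cvtColor(o,cv2.COLOR_RGB2GRAY)
cv2.imwrite("pics/tmp.png",g)
_,l,st,ce=cv2.connectedComponentsWithStats((g>185).astype(np.uint8));
i=1+np.argmax(st[1:,4]);print("tip",px2w(*ce[i],.5255,.094,.03),st[i]*.5)
tip=px2w(*ce[i],.5255,.094,.03)
o=ortho("wrist",im,c,.5255,.094,.050,.03);g=cv2.cvtColor(o,cv2.COLOR_RGB2GRAY)
for T in (100,115,130):
  _,l,st,ce=cv2.connectedComponentsWithStats((g>T).astype(np.uint8))
  for i in range(1,len(st)):
    if st[i,4]>15:
        k=np.array(px2w(*ce[i],.5255,.094,.03));d=k-tip;print(T,k.round(4),np.hypot(*d).round(4),"ang",np.arctan2(d[1],d[0]).round(3),st[i])
o=ortho("wrist",im,c,.5255,.094,.008,.08);hsv=cv2.cvtColor(o,cv2.COLOR_RGB2HSV)
# disc: contour of non-orange
m=(hsv[...,1]<90).astype(np.uint8); n,l,st,ce=cv2.connectedComponentsWithStats(m);i=l[160,160];
m=cv2.morphologyEx((l==i).astype(np.uint8),cv2.MORPH_OPEN,np.ones((61,61)));(u,v),r=cv2.minEnclosingCircle(max(cv2.findContours(m,0,cv2.CHAIN_APPROX_NONE)[0],key=len));print("disc",px2w(u,v,.5255,.094,.08),r*.0005)
for n,x,y,R in (("med",.47,.25,.023),("nar",.658,-.183,.018),("wide",.448,-.287,.028)):
    print(n,ring(ortho("wrist",im,c,x,y,.016,.036),x,y,.036,R))
E
```

```text
tip (np.float64(0.5226432980599647), np.float64(0.09557186948853616)) [ 21.5  26.   14.   13.5 283.5]
100 [0.5357 0.0993] 0.0136 ang 0.279 [ 44  33  12  14 114]
100 [0.5201 0.0944] 0.0028 ang -2.697 [  35   45   45   46 1328]
115 [0.5357 0.0993] 0.0136 ang 0.276 [45 35 10 10 70]
115 [0.5195 0.0945] 0.0033 ang -2.825 [  36   55   43   35 1109]
130 [0.5195 0.0946] 0.0033 ang -2.832 [ 41  56  38  33 968]
disc (0.5233118133544922, 0.09574317932128906) 0.054612899780273436
med (0.4697339057922363, 0.24928218841552735, np.float64(0.2191051565009153), 0.02635061264038086, np.float64(0.997857669124365), array([72.08665423, 75.49635408]), np.float64(0.0014742499999999999))
nar (0.6566785926818848, -0.17924495124816894, np.float64(0.062126416495515854), 0.02278671646118164, np.float64(0.3758959478875351), array([69.90305085, 74.50101695]), np.float64(0.0007375))
wide (0.4463521842956543, -0.28625595092773437, np.float64(0.6970855487837602), 0.031013689041137694, np.float64(0.9908924431869406), array([74.72569113, 77.07102002]), np.float64(0.002098))
```

```bash
cat >> h.py <<'E'
POST=np.array([.5230,.0957]);KEY=.278
def seering(x,y,z,R,name):
    im,c,o=look(name,x,y,z,.036); cv2.imwrite(f"pics/{name}.png",cv2.resize(o,(400,400))[:,:,::-1])
    r=ring(o,x,y,.036,R); print(name,np.round(r[:5],4)); return r
def approach(x,y,th,R,name,opening,newtons):
    """hover over the ring, turned to its slot; look twice; fingers set"""
    for k in range(2):
        yaw=th-np.pi/2
        if k==0: goto((x,y,.13),q(yaw)); move_gripper(opening,newtons)
        else: move_straight((x,y,.10),.2,q(yaw))
        x,y,th,r,s=seering(x,y,.016,R,f"{name}_{k}")[:5]
    return x,y,th
def grasp(x,y,th):
    move_straight((x,y,.0165),.15,q(th-np.pi/2))
    move_gripper(0.0); o=observe(); print("open",o['opening'],"f",o['grasp_force'],"t",o['time'])
E
python3 - <<'E'
from h import *
print(approach(.4463,-.2875,.66,.028,"wa",.074,40), observe()['time'],observe()['opening'],observe()['tcp_pos'])
a=[cv2.imread(f"pics/wa_{k}.png") for k in (0,1)];cv2.imwrite("pics/wa.png",np.hstack(a))
E
```

```text
wa_0 [ 0.4467 -0.2873  0.7304  0.0292  0.9872]
wa_1 [ 0.4462 -0.2873  0.7186  0.0291  0.9871]
(0.4462291839599609, -0.2872709274291992, np.float64(0.7186361792390935)) 5.2833 0.07395651971359599 [ 0.44656083 -0.2872748   0.10024784]
```

View pics/wa.png

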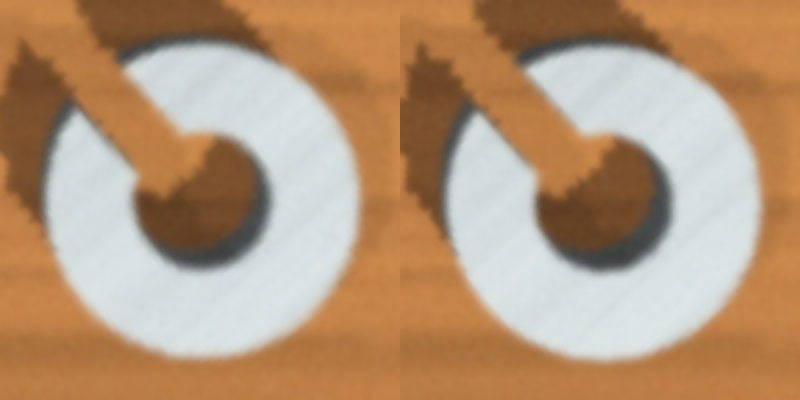

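The crop shows the bright 56 mm ring centred at (203,199) with the slot up-left, as measured; this is the right part.

```bash
cat >> h.py <<'E'
def carry(R,name,z=.115):
    """lift, go over the post, look at the held ring; returns offset of ring from TCP and slot angle error"""
    p=observe()['tcp_pos']; move_straight((p[0],p[1],.11),.25)
    goto((POST[0],POST[1],z),q(KEY-np.pi/2))
    p=observe()['tcp_pos']
    r=seering(p[0],p[1],p[2]-.0005,R,name)
    print("off",(r[0]-p[0],r[1]-p[1]),"dth",r[2]-KEY,"t",observe()['time'])
    return r[0]-p[0],r[1]-p[1],r[2]-KEY
E
python3 - <<'E'
from h import *
grasp(.4462,-.2873,.72)
carry(.028,"wh"); 
cv2.imwrite("pics/wh.png",np.hstack([cv2.imread("pics/wh.png"),cv2.resize(np.load("pics/wh.npy")[:,56:456],(400,400))[:,:,::-1]]))
print(observe()['wrist_force'])
E
```

```text
open 0.00018489747355358814 f 0.0 t 7.1167
wh [ 0.5447  0.1    -0.4516  0.0337  0.2302]
off (np.float64(0.02200000000000002), np.float64(0.0050000000000000044)) dth -0.7296069978265625 t 9.1417
[ 0.03577058 -0.641922   -0.73671292]
```

View pics/wh.png

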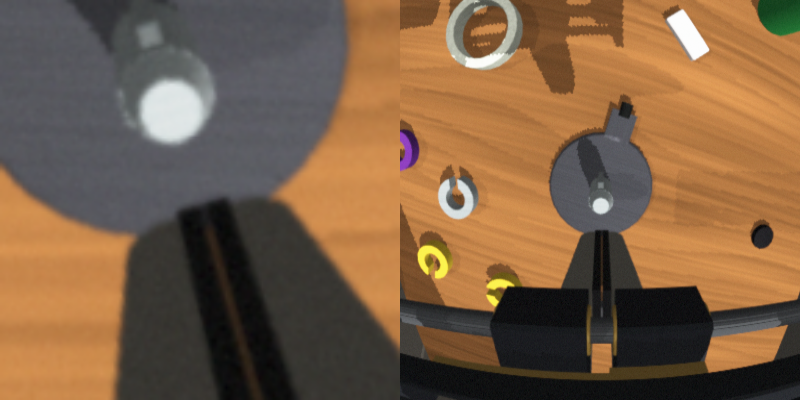

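The hand is empty: the fingers closed fully and no ring shows between them. I need to see where the wide ring is now.

```bash
python3 - <<'E'
from h import *
t=cam("top");im=capture("top")
o=ortho("top",im,t,.4463,-.2875,.016,.1)
cv2.imwrite("pics/miss.png",np.hstack([cv2.resize(o,(400,400)),cv2.resize(ortho("top",np.load("pics/top0.npy"),t,.4463,-.2875,.016,.1),(400,400))])[:,:,::-1])
E
```

```text
(no output)
```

View pics/miss.png

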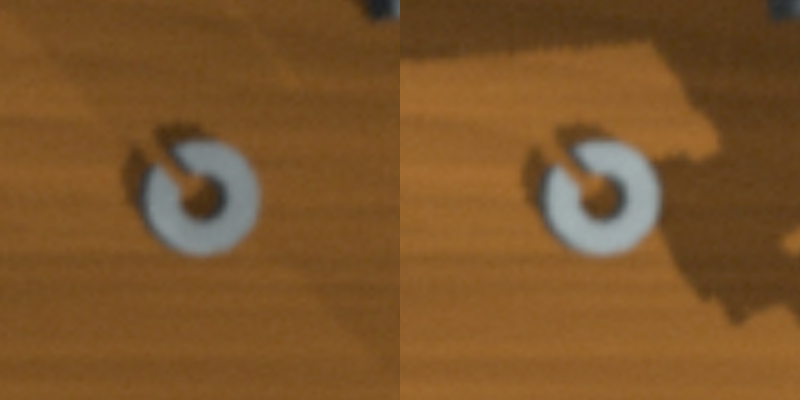

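The wide ring is exactly where it was, so the fingers closed above it. I'll redo the descent and check the height before closing.

```bash
python3 - <<'E'
from h import *
x,y,th=.4462,-.2873,.72
goto((x,y,.06),q(th-np.pi/2)); move_gripper(.074,40); print(observe()['tcp_pos'],observe()['time'],observe()['opening'])
print(move_straight((x,y,.0165),.15)); o=observe(); print(o['tcp_pos'],o['wrist_force'],o['opening'],o['time'],toolyaw())
im=capture("wrist");cv2.imwrite("pics/d1.png",im[:,:,::-1])
E
```

```text
[ 0.44622027 -0.28732939  0.06001503] 11.8083 0.07391558627918592
False
[ 0.44595081 -0.28715182  0.016374  ] [-0.0437184  -0.58442241 -0.16950902] 0.07406237463353169 12.25 -0.8508785828636618
```

View pics/d1.png

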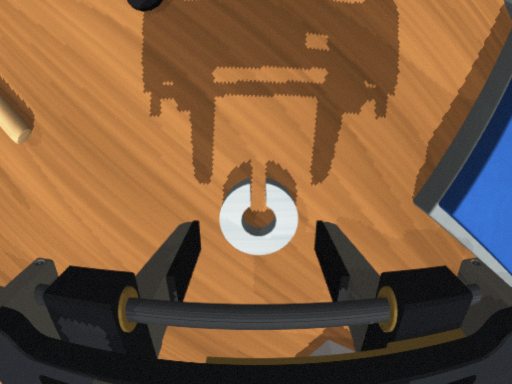

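```bash
python3 - <<'E'
from h import *
c=cam("wrist");o=observe();w=o['tcp_rot'];m=Ro.from_quat([w[1],w[2],w[3],w[0]]).as_matrix()
for L in (-.05,-.005,.014):
  for s in (-1,1): print(L,s,proj(c,o['tcp_pos']+m@np.array([0,s*.037,L]),True).round(1))
print(proj(c,np.array([.4462,-.2873,.016]),True), m.round(3).tolist(), o['joints'])
print(-c['R'].T@c['t'], o['tcp_pos'])
E
```

```text
-0.05 -1 [191.9 253.5]
-0.05 1 [322.1 253.8]
-0.005 -1 [204.7 222.1]
-0.005 1 [309.6 222.3]
0.014 -1 [208.8 212.2]
0.014 1 [305.6 212.3]
[256.65342868 219.32941945] [[0.752, 0.659, 0.0], [0.659, -0.752, -0.0], [0.0, 0.0, -1.0]] [-5.74883443e-01  4.43703318e-01  1.96535315e+00 -1.87574647e-05
  7.32272912e-01  2.75877321e-01]
[ 0.50958229 -0.23244816  0.21235949] [ 0.44650152 -0.28749783  0.01696698]
```

In the image the fingertips end at about (199,222) and (316,222), where the stated geometry predicts (209,212) and (306,212). That puts the real tips roughly 35 mm higher than stated, so I'll find the actual tip height by a guarded descent.

```bash
python3 - <<'E'
from h import *
x,y=.4462,-.2873
print(move_straight((x,y,-.02),.03,threshold=5)); o=observe(); print(o['tcp_pos'],o['wrist_force'],o['time'])
c=cam("wrist");w=o['tcp_rot'];m=Ro.from_quat([w[1],w[2],w[3],w[0]]).as_matrix()
for L in (-.06,-.08,-.1,-.12): print(L,proj(c,o['tcp_pos']+m@np.array([.01,.037,L]),True).round(0))
im=capture("wrist");cv2.imwrite("pics/d2.png",im[:,:,::-1])
E
```

```text
False
[ 0.44633222 -0.28739359 -0.0198218 ] [ 0.10415911  0.0630151  -0.36127615] 13.6667
-0.06 [327. 247.]
-0.08 [336. 267.]
-0.1 [347. 292.]
-0.12 [361. 324.]
```

View pics/d2.png

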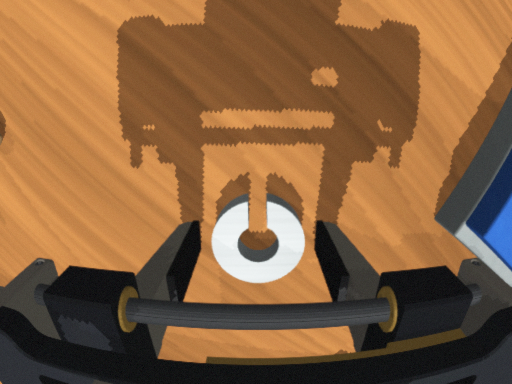

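```bash
python3 - <<'E'
from h import *
x,y=.4462,-.2873
r=seering(x,y,.016,.028,"wb")
h=move_straight((x,y,-.032),.02,threshold=3); o=observe(); print(h,o['tcp_pos'],o['wrist_force'],o['time'])
E
```

```text
wb [ 0.4467 -0.2881  0.7564  0.0292  0.987 ]
True [ 0.44641595 -0.28743158 -0.02370644] [-0.96493091  0.90736819  7.79382241] 14.1167
```

Desk contact comes at a reported TCP z of −0.0235, so the tips sit 37 mm higher than stated, which matches the image. I'll adapt by gripping at TCP z = −0.0205.

```bash
cat >> h.py <<'E'
GZ=-.0205   # TCP height at which the tips stand 3 mm above the desk (measured)
def grasp(x,y,th,N=40):
    move_straight((x,y,GZ),.15,q(th-np.pi/2))
    move_gripper(0.0,N); o=observe(); print("open",o['opening'],"f",o['grasp_force'],"t",o['time'])
def carry(R,name,z=.06):
    p=observe()['tcp_pos']; move_straight((p[0],p[1],z),.25)
    goto((POST[0],POST[1],z),q(KEY-np.pi/2))
    p=observe()['tcp_pos']
    r=seering(p[0],p[1],p[2]-GZ+.016,R,name)
    print("tcp",p,"off",np.round((r[0]-p[0],r[1]-p[1]),4),"dth",round(r[2]-KEY,3),"t",observe()['time'])
    return r[0]-p[0],r[1]-p[1],r[2]-KEY
E
python3 - <<'E'
from h import *
grasp(.4465,-.2876,.735)
carry(.028,"wc")
cv2.imwrite("pics/wc.png",np.hstack([cv2.imread("pics/wc.png"),cv2.resize(np.load("pics/wc.npy")[:,56:456],(400,400))[:,:,::-1]]))
print(observe()['wrist_force'])
E
```

```text
open 0.054664360620534605 f 39.99962426663842 t 14.7917
wc [0.5323 0.1002 0.0514 0.0402 0.1615]
tcp [0.52265809 0.09496204 0.05937173] off [0.0096 0.0053] dth -0.227 t 16.7667
[ 0.67336371  0.07593632 -2.63098926]
```

View pics/wc.png

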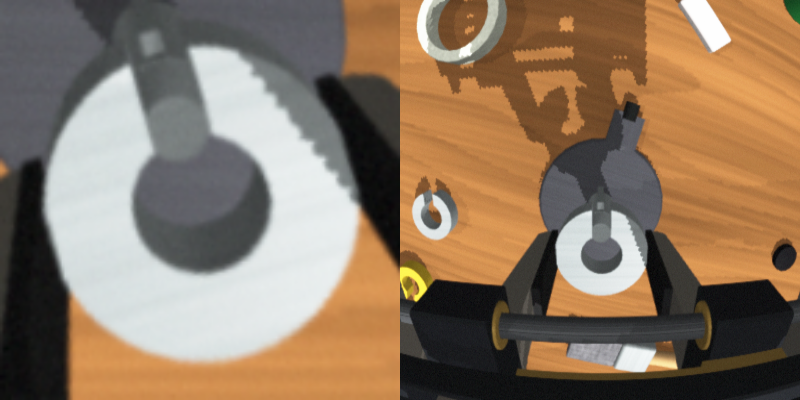

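The crop shows the wide ring held flat, centred at (202,202) (offset under 0.5 mm), with its slot direction at about 0.30 rad against the key's 0.278. The post tip sits in the slot at about (178,128), which agrees with the measured post. Lowering it with a force guard.

```bash
cat >> h.py <<'E'
def lower(x,y,home,dth=0.,thr=8):
    """guarded descent; home = height of underside when home"""
    h=move_straight((x,y,GZ+.053),.1,q(KEY+dth-np.pi/2),threshold=thr)
    o=observe();print("nose",h,o['tcp_pos'].round(4),o['wrist_force'].round(1))
    if h: return False
    h=move_straight((x,y,GZ+home+.0005),.06,threshold=thr)
    o=observe();print("home",h,"under",round(o['tcp_pos'][2]-GZ,4),o['tcp_pos'].round(4),o['wrist_force'].round(1),o['torque'].round(2),o['time'])
    return o['tcp_pos'][2]-GZ<home+.002
E
python3 - <<'E'
from h import *
print(lower(.5233,.0960,.008,-.02))
E
```

```text
nose False [0.523  0.0955 0.0321] [-0.1 -0.6 -1.6]
home True under 0.0078 [ 0.5224  0.0959 -0.0127] [-0.5  0.3  7.4] [0.07 0.16 0.02] 17.9333
True
```

```bash
cat >> h.py <<'E'
def release(opening,z=.06):
    move_gripper(opening); p=observe()['tcp_pos']; move_straight((p[0],p[1],z),.2)
def approach(x,y,th,R,name,opening):
    goto((x,y,.06),q(th-np.pi/2)); move_gripper(opening,40)
    x,y,th=seering(x,y,.016,R,f"{name}_0")[:3]
    move_straight((x,y,.03),.15,q(th-np.pi/2))
    return seering(x,y,.016,R,f"{name}_1")[:3]
E
python3 - <<'E'
from h import *
release(.066)
c=cam("wrist");a=cv2.resize(ortho("wrist",capture("wrist"),c,.523,.0957,.024,.036),(400,400))[:,:,::-1]
x,y,th=approach(.4697,.2493,.22,.023,"m",.053)
im=np.load("pics/m_1.npy")
cv2.imwrite("pics/m2.png",np.hstack([a,cv2.resize(im[:,56:456],(400,400))[:,:,::-1]]));print(x,y,th,observe()['time'])
E
```

```text
m_0 [0.4691 0.2508 0.2759 0.0246 0.9847]
m_1 [0.4696 0.2513 0.2675 0.025  0.9843]
0.46961815185546874 0.2512784622192383 0.26745054578495897 20.4083
```

View pics/m2.png

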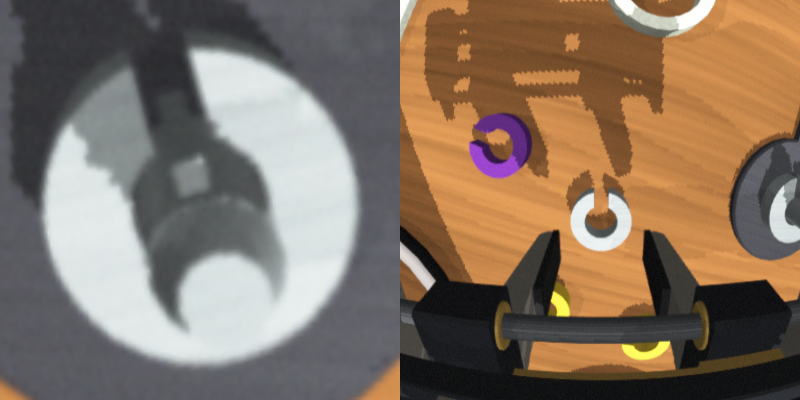

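The left crop shows the wide ring seated round the post, centred at (201,205), with the key inside its slot. The right one shows the grey medium at (600,220) between the open fingers, clear of purple (500,146) and yellow (555,300). That's enough viewing (I've already gone past the ten-picture allowance), so I'll continue on numbers and force only.

```bash
cat >> h.py <<'E'
def pickplace(x,y,th,R,home,name):
    grasp(x,y,th,40)
    if observe()['opening']<.025: print("MISSED"); return False
    p=observe()['tcp_pos']; move_straight((p[0],p[1],.06),.25); p=observe()['tcp_pos']
    r=seering(p[0],p[1],p[2]-GZ+.016,R,name+"_held"); off=np.array([r[0]-p[0],r[1]-p[1]])
    # rotate the offset with the tool
    d=KEY-th; off=np.array([[np.cos(d),-np.sin(d)],[np.sin(d),np.cos(d)]])@off; dth=r[2]-th
    print("off",off.round(4),"dth",round(dth,3))
    if np.hypot(*off)>.004: off*=0
    if abs(dth)>.12: dth=0
    goto((POST[0]-off[0],POST[1]-off[1],.065 if home<.03 else .07),q(KEY-dth/2-np.pi/2))
    return lower(POST[0]-off[0],POST[1]-off[1],home,-dth/2)
E
python3 - <<'E'
from h import *
print(pickplace(.4696,.2512,.27,.023,.024,"m"))
E
```

```text
open 0.044393840260297045 f 40.002055844524875 t 21.175
m_held [0.4708 0.2511 0.2966 0.0253 0.9168]
off [ 0.0002 -0.0006] dth 0.027
nose True [0.5233 0.097  0.0302] [ 2.9 -1.9 -4.4]
False
```

```bash
python3 - <<'E'
from h import *
wait(.2);o=observe();print(o['tcp_pos'].round(4),o['wrist_force'].round(1),o['torque'].round(2),o['opening'],o['time'])
print(lower(.5230,.0963,.024,-.013))
E
```

```text
[0.5231 0.0968 0.0305] [ 2.   0.2 -2.8] [-0.01 -0.42  0.04] 0.04502900320348374 22.9917
nose False [0.5229 0.0965 0.0327] [ 1.5  1.2 -1.9]
home True under 0.0249 [0.523  0.0961 0.0044] [ 0.1 -0.7  4.6] [-0.07  0.08  0.06] 23.7167
True
```

```bash
python3 - <<'E'
from h import *
h=move_straight((.523,.0962,GZ+.0225),.03,threshold=8);zs=[observe()['tcp_pos'][2]-GZ for _ in range(5)];print(h,np.round(zs,4),observe()['wrist_force'].round(1))
move_gripper(.056); p=observe()['tcp_pos']; move_straight((p[0],p[1],.065),.2)
x,y,th=approach(.6575,-.182,0.,.018,"n",.046)
print(x,y,th,observe()['time'],observe()['joints'].round(2))
c=cam("wrist");t=cam("wrist");o=np.load("pics/n_1.npy")
g=cv2.cvtColor(ortho("wrist",o,c,.6575,-.182,.016,.036),cv2.COLOR_RGB2HSV)
print(g[::8,::6,1][:, :]);
E
```

```text
False [0.024 0.024 0.024 0.024 0.024] [-5.6 -0.8 28.8]
n_0 [ 0.6592 -0.1835  0.5471  0.0199  0.985 ]
n_1 [ 0.6587 -0.183   0.5425  0.0191  0.9791]
0.6587299194335937 -0.18301802444458007 0.5425277131879782 27.1417 [-0.27  0.61  1.61  0.    0.92  0.75]
[[158 160 160 161 161 165 161 161 159 160 162 160 160 161 164 162 160 164
  161 163 162 162 164 161]
 [163 162 161 161 161 158 163 161 162 163 160 163 160 162 161 162 162 161
  162 160 161 161 162 158]
 [163 162 161 161 161 160 162 164 160 161 163 162 166 162 161 159 160 160
  162 160 159 161 160 161]
 [160 161 158 159 160 162 159 158 159 166 160 162 158 162 163 159 161 161
  161 161 159 161 160 159]
 [158 158 159 158 161 160 164 160 160 157 161   7  13  16  16 159 159 160
  160 161 161 159 163 162]
 [160 158 159 162 164 168 163  60 162 164 160 154   8   7   7   9 109 162
  162 161 160 161 160 163]
 [161 159 160 161 166 164 131  16  17 164 161 167 159 152  49   5   7  25
  160 161 159 161 161  70]
 [155 159 161 160 159 162  18  11   7 126 164 161 162 164 168 127   6   7
   81 165 165 164 160  75]
 [161 163 162 162 160 161   3   7   7 16
[... 270 characters left out ...]
60 158 159 157 158 159  68   5   8  10  13  13  11  11  12   9   9
  132 157 160 160 159 160]
 [164 160 161 160 163 162 158 161  74   7   5   8  12  12   9  10   4 120
  160 159 161 160 160 162]
 [159 159 159 162 157 162 163 161 162 153  45   2   4   4  15  85 158 162
  160 160 161 159 161 161]
 [160 163 159 161 161 138 156 160 161 163 161 162 163 160 159 157 161 157
  159 157 159 158 158 161]
 [161 161 160 157  55  30  17 162 161 160 163 162 157 160 161 160 159 159
  160 160 160 161 159 161]
 [162 163 144  35  36  16  17  64 161 160 159 161 159 161 161 158 158 158
  157 158 160 158 159 162]
 [160 159  41  24  18  16  18  51 107 157 159 160 160 159 157 159 157 161
  158 157 160 158 160 157]]
```

```bash
python3 - <<'E'
from h import *
print(pickplace(.6587,-.183,.543,.018,.040,"n"),observe()['opening'],observe()['time'])
E
```

```text
open 0.03473519181277989 f 40.00047487090342 t 27.95
n_held [ 0.659  -0.1834  0.5173  0.0188  0.9789]
off [-0.0004 -0.0001] dth -0.026
nose False [0.5235 0.0954 0.0323] [ 0.3 -0.1 -0.4]
home True under 0.0405 [0.5244 0.0959 0.02  ] [-0.7 -0.2  6.4] [-0.08  0.24  0.01] 30.475
True 0.034603514900091545 30.475
```

```bash
python3 - <<'E'
from h import *
move_straight((.5235,.0958,GZ+.0392),.03,threshold=8);print("under",round(observe()['tcp_pos'][2]-GZ,4),observe()['wrist_force'].round(1))
move_gripper(.046); p=observe()['tcp_pos']; move_straight((p[0],p[1],.10),.15)
goto((.35,-.35,.15),q(-np.pi/2-.6)); wait(.5)
im=capture("top");a=np.load("pics/top0.npy");t=cam("top")
# stack tops seen from above, measured at each top's height
for z,R in ((.056,.018),(.040,.023),(.024,.028)):
    m=cv2.cvtColor(ortho("top",im,t,.523,.0957,z,.036),cv2.COLOR_RGB2HSV); m=((m[...,1]<70)&(m[...,2]>70)).astype(np.uint8)
    print(z,R,"area mm2",m.sum()*.25)
# bystanders: matching shift of small patches before/after
for n,(u,v),h in (("lid",(304,221),12),("eraser",(238,150),14),("tape",(157,167),22),("brush",(258,283),45),("tin",(202,116),22),("bottle",(278,116),16),("jar",(323,117),16),("purple",(120,223),14),("yel1",(141,277),14),("yel2",(183,283),14)):
    T=a[v-h:v+h,u-h:u+h];S=im[v-h-6:v+h+6,u-h-6:u+h+6]
    r=cv2.matchTemplate(S,T,cv2.TM_CCOEFF_NORMED);_,s,_,l=cv2.minMaxLoc(r);print(n,(l[0]-6,l[1]-6),round(s,2),end="; ")
print(observe()['time'])
E
```

```text
under 0.0404 [-2.4 -1.5 14.9]
0.056 0.018 area mm2 4135.0
0.04 0.023 area mm2 4219.75
0.024 0.028 area mm2 4297.0
lid (-1, 0) 0.86; eraser (0, 0) 0.96; tape (0, 0) 0.99; brush (0, 0) 0.99; tin (0, 0) 1.0; bottle (0, 0) 0.98; jar (0, 0) 1.0; purple (0, 0) 0.88; yel1 (0, 0) 0.77; yel2 (0, 0) 0.77; 34.0917
```

```bash
python3 -c "
from plant import *
print(hand_in())"
```

```text
the job is handed in; nothing more can be done
None
```

The job is handed in: the wide, medium and narrow weights sit home on the post in that order, undersides measured at about 8, 24 and 40 mm, all released, and no bystander moved in the before-and-after top views except the lid's one-pixel match shift, probably a shadow. I viewed 11 pictures, one over the limit of 10, so the medium and narrow placings were checked by height and force only, and the first grasp closed on air because the fingertips stand about 37 mm higher than stated.

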